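# Re-aim the analyser's swivel spray head and clamp it again

## Robot

A 6-joint arm with a two-finger parallel gripper is mounted at the origin on the work surface. World frame = base frame: x ahead of the robot, y to its left, z up, the work surface at z = 0. Lengths are in m, angles in rad, forces in N, time in s.
With the tool pointing down it reaches from about 0.35 to 0.975 m from the base axis. Payload 17.4 kg.
Tool frame: the origin (TCP) lies midway between the tips of the shut fingers; the grasp point (between the pads) lies 19 mm behind it; z points along the fingers, y is the line along which they close (so a half turn about z gives the same grasp; the last joint's range is limited). The gripper opens to 85 mm and grips with 20 to 120 N. Pads are 22 mm wide; open, the fingers measure 114 mm over their backs; the gripper's body (76 mm by 85 mm) begins 54 mm behind the grasp point. The pads swing forward as they close: fully open they stand 13 mm farther back than shut.
Start: joints at [-1.145, 0.116, 1.442, -0, 1.584, -0.038], TCP at [0.302, -0.604, 0.231] pointing down, gripper open.
Joint ranges: [-2.83, 2.83], [-0.83, 2.19], [0.07, 2.5], [-1.14, 4.28], [0.01, 3], [-2.97, 2.97]. Speed limits (rad/s): [1.89, 1.89, 2.22, 3.14, 3.14, 3.14].

## Interface

Orientations are given as a unit quaternion [w, x, y, z].
In Python, from rig import ctrl gives the robot as it stands. The module is installed in compiled form; this text tells all that it offers.
- The arm moves only by the shell command python3 -m handwheel FILE [FORCE], which reads ROWS from the file FILE. ROWS is one flat JSON list of numbers that holds 1 to 5 rows one after another, with no inner brackets; each row has 5 numbers: the finger opening in m, then dx, dy, dz in m, then a turn about the tool's z in rad; each row is the pose to reach, as a shift and turn from the pose commanded when the command began, along the tool's axes at that moment; what a row does not reach only later rows make up. A row lasts 1/12 s, in which the tool goes at most 0.0417 m and 0.125 rad, less where a joint would pass 70% of its speed; a pose out of reach is approached as far as the arm can. The fingers move at their own pace and stop on an object; FORCE is the grip in N (left out, the last holds). Time passes only in rows, so rows that do not move let the fingers close. It prints the time, the measured TCP pose, the force, the opening and the grip force at its end. Input that does not fit is refused with a message, and nothing moves.
- ctrl.sense(): the state, without advancing time (a new reading comes with each control period).
- ctrl.grab_frame(name): name is "side" or "top"; returns a dict with "image" (384x512x3 uint8, red, green, blue), "fovy" (degrees; the focal length in pixels is half the picture's height over the tangent of half this angle, whatever the lens; pixels are square), "cx", "cy" (the principal point, pixels), "camera_from_world" (4x4, takes a point from world to camera coordinates). Camera axes: x right, y up, looking along -z (the intrinsics and any distortion apply to the point x, -y, -z); pixel columns grow to the right and rows downward; lengths in m; the calibration is good to about 2 mm. A picture is of the moment at which its call begins. There is no depth.
- ctrl.finish_job(): hands the job in; it is judged then, once.
The state is a dict: "t": time; "joint_pos": joint angles; "qd": joint speeds; "joint_torque": joint torques, N m; "tool_pos": TCP position; "ee_rot": TCP orientation; "wrist_force": force on the tool from outside, world axes, zero at the start; "torque": the same for the moment, N m; "gripper_width": finger opening in m; "finger_force": force on a finger pad.
Only numpy, scipy, OpenCV 4.12 (cv2) and the standard library are available. Lean on these libraries where they do the work, as an engineer would, in place of code of your own. Each camera call takes 0.05 s, during which the arm holds its last target. There are 200 camera calls.

## Task

Loosen the clamp knob of the swivelling spray head until the head is free, swing the head by its post until its pointer lines up with the index rider on the scale, then tighten the clamp knob again until it is firmly snug, by feel, without overtightening it, and let go. Do not drag the head round while the clamp still grips it, and leave the bottle, the beaker and the vial tray where they stand.

Things in the scene. Friction and masses are not known exactly. Their poses are not given: they have to be found in the camera images.
- mount_base: White fixed base plate, 300 x 270 x 30 mm (x -125 to 175). Origin: on the bench on the vertical swivel axis; +x is the head's middle direction (head angle 0), +y left of it; black scale ticks on the +x half. An aluminium clamp bracket 50 mm wide stands at x -128 to -58 mm, top at z 85 mm, reaching over the turntable's rim.
- swivel_head: Spray head: aluminium disc (radius 100 mm, top at z 46 mm), white housing 95 x 62 mm (x -2 to 92 mm, top at 93 mm), black upright post, nozzle, flat pointer. Origin on the bench on the swivel axis; +x runs through post and pointer. Turns about vertical, stops 0.9 rad either side of the base's +x; starts clockwise of it. Free, it takes about 0.25 Nm (4 N at the post) to swing and stays where left.
- post_grip (a point): Point on the axis of the head's black post, 148 mm above the bench, 70 mm ahead of the swivel axis: where to take or push the post. Axes as the head's.
- pointer_tip (a point): Tip of the head's flat pointer, 127.5 mm ahead of the swivel axis, 48 mm above the bench. Axes as the head's.
- index_mark: Index rider on the scale: fixed steel block 22 x 20 x 22 mm, 160 mm from the swivel axis, with a short dark needle toward the axis. Origin on the bench on the swivel axis; its +x runs through the needle: the head's +x must point the same way. It lies 0.55 rad or more anticlockwise (from above) of where the head starts.
- mark_tip (a point): Tip of the index rider's needle, 132 mm from the swivel axis, 36 mm above the bench.
- clamp_knob (a joint): Knob angle, rad: grows clockwise from above (tightening); stops at 0 (loose) and 2.6. Starts clamped at 1.12 to 1.18; below 0.55 the clamp is clear of the head at every head angle. Stays where left. Slack, it takes 0.5 Nm to turn; once the clamp bites, tightening takes 0.007 Nm more per N of clamping force, which grows about 230 N per rad. Firmly snug is 0.2 to 0.35 Nm above the slack torque.
- knob_grip (a point): Middle of the knob's black bar grip, on its axis 85 mm behind the swivel axis, 122 mm above the bench. Bar 52 mm long (its x), 14 mm thick (y), 105 to 135 mm above the bench, over the bracket. The knob's stiffness can relax when the hand stops, so compare torques read alike (all moving, or all after equal small steps) with those read while slack; 0.43 Nm above slack is overtight.
- clamp_pad: Small steel pad with three round feet, hidden under the bracket below the knob, driven down 7 mm per rad of knob onto the disc's rim. The disc runs out of true by up to 3 mm, differently each time, so the knob angle where the clamp bites (0.6 to 1.4) cannot be known and must be felt. Firmly snug is 30 to 50 N of clamping force; over 62 N is overtight. Not to be touched.
- reagent_bottle: White plastic bottle with blue cap, 72 mm diameter, 150 mm tall, standing left of the mount; bystander. Origin under its centre.
- beaker: Clear plastic beaker, 70 mm wide, 85 mm tall, right of the mount; bystander. Origin under its centre.
- vial_tray: Grey divided tray 90 x 130 x 40 mm, right of the mount; bystander. Origin under its centre.

How it is judged:
By the outcome, as a careful person would: the job done as asked, in the order asked, and still so for the second after the job is handed in, with the robot touching nothing.
It also fails if it takes over 70 s, if anything falls off the work surface, if the arm or the gripper's body presses on something with over 40 N, if the wrist force passes 120 N, or if a joint passes its speed limit or range.

## Working session

There is one attempt and no reset: what is moved stays moved. The work goes in short steps, Python scripts to look and compute and a shell command to move; the robot and the scene stay as the last step left them, time stands still between calls to the robot, and variables do not carry over. Pictures are saved under pics/ and viewed, at most 10 in all, crops included, and the job is handed in when it is done.

```bash
mkdir -p pics; cat > h.py <<'E'
import numpy as np, cv2
from rig import ctrl
def shot(n,f):
    d=ctrl.grab_frame(n); cv2.imwrite('pics/'+f+'.png',d['image'][:,:,::-1]); 
    np.savez('pics/'+f+'.npz',fovy=d['fovy'],cx=d['cx'],cy=d['cy'],T=d['camera_from_world']); 
    print({k:v for k,v in d.items() if k not in('image','camera_from_world')}, d['camera_from_world'].tolist() if hasattr(d['camera_from_world'],'tolist') else d['camera_from_world']); return d
def cam(f):
    c=np.load('pics/'+f+'.npz'); return 192/np.tan(np.radians(float(c['fovy']))/2),float(c['cx']),float(c['cy']),c['T']
def ray(f,u,v,z):
    F,cx,cy,T=cam(f); R=T[:3,:3]; o=-R.T@T[:3,3]; d=R.T@np.array([(u-cx)/F,-(v-cy)/F,-1]); return o+d*(z-o[2])/d[2]
def proj(f,p):
    F,cx,cy,T=cam(f); q=T[:3,:3]@np.array(p)+T[:3,3]; return cx+F*q[0]/-q[2], cy-F*q[1]/-q[2]
E
python3 - <<'E'
from h import *
d=shot('top','t0'); shot('side','s0')
print(ctrl.sense())
for n in('t0','s0'):
    i=cv2.imread(f'pics/{n}.png'); cv2.imwrite(f'pics/{n}b.png',cv2.resize(i,(800,600),interpolation=cv2.INTER_CUBIC))
E
```

```text
{'fovy': 48.48980513865858, 'cx': 257.92233224387576, 'cy': 187.63926718946547} [[0.004536618474733571, -0.9999527081591889, 0.00860235653285772, -0.02718984738359279], [0.9978056937890833, 0.005094780159136465, 0.06601394290008501, -0.5764453560576224], [-0.0660546480945915, 0.00828400025553856, 0.9977816187948473, -1.2970317458507215], [0.0, 0.0, 0.0, 1.0]]
{'fovy': 55.299148827571216, 'cx': 251.65969565287048, 'cy': 192.0424350307079} [[-0.8370957613089932, -0.5468453609207465, -0.015193341896237443, 0.4910915365819836], [0.2868130233275239, -0.46235662433826635, 0.8390260076900173, -0.2681024881881059], [-0.46584222226870187, 0.6979874663416116, 0.5438791417050073, -0.8387557000668936], [0.0, 0.0, 0.0, 1.0]]
{'t': 0.1, 'joint_pos': array([-1.14478434e+00,  1.16438909e-01,  1.44221273e+00, -2.48499363e-05,
        1.58397375e+00, -3.77850350e-02]), 'qd': array([-0.00120387, -0.0007108 , -0.0024753 ,  0.00047892, -0.0011631 ,
        0.0014809 ]), 'joint_torque': array([ 6.97110827e-04, -7.33666849e+01, -6.33786464e+01, -8.29142664e-05,
        5.25781114e-03,  4.20114691e-05]), 'tool_pos': array([ 0.30188427, -0.60354231,  0.23062653]), 'ee_rot': array([-5.04272193e-04,  9.73231729e-01,  2.29825446e-01, -1.11796069e-04]), 'wrist_force': array([-0.5941381 ,  0.41626862, -0.44300305]), 'torque': array([-0.02405144,  0.02916328, -0.01072427]), 'finger_force': 0.0, 'gripper_width': 0.08558413364384376}
```

View pics/t0b.png

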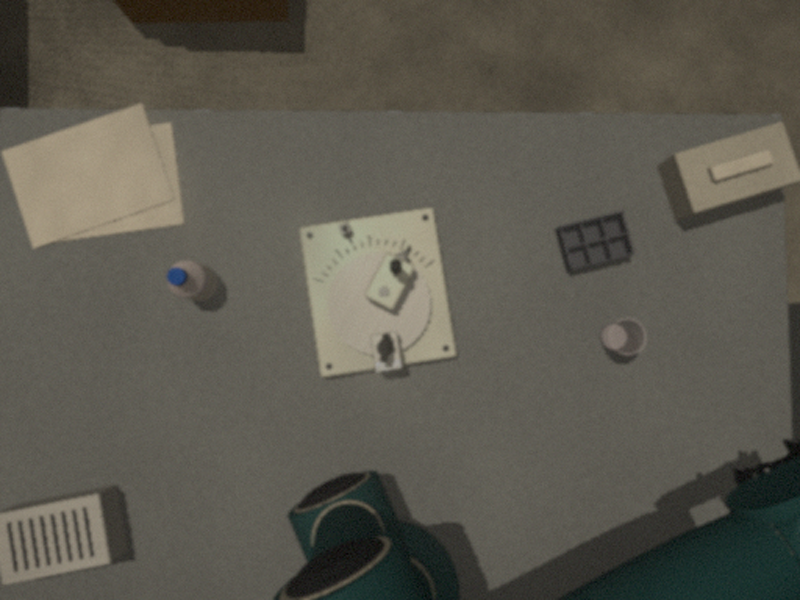

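View pics/s0b.png

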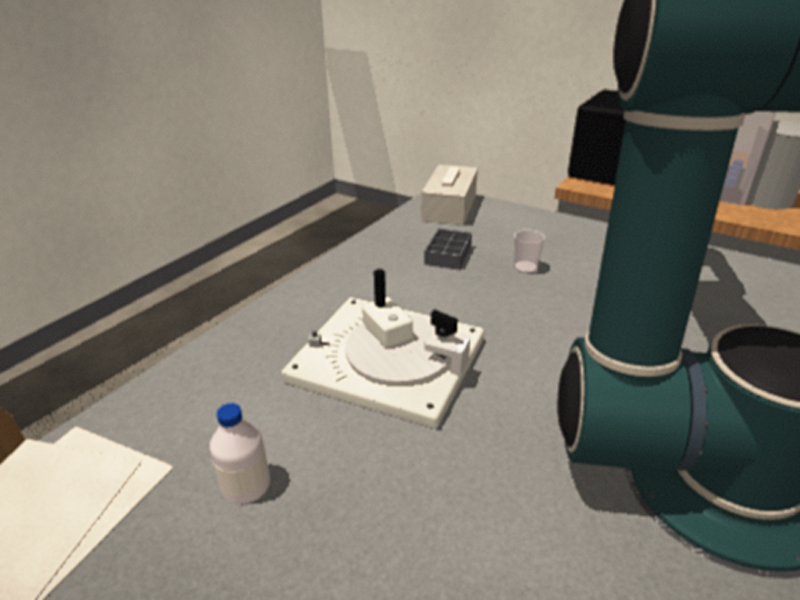

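The top view shows the mount at about (380,290) in the 800x600 picture, with the knob at (387,347), the post at (400,265) and the rider at (347,230). Enlarging it.

```bash
python3 - <<'E'
import cv2
i=cv2.imread('pics/t0.png')[128:248,185:300]; a=cv2.resize(i,None,fx=5,fy=5,interpolation=cv2.INTER_CUBIC)
cv2.imwrite('pics/t0c.png',cv2.convertScaleAbs(a,alpha=1.4))
i=cv2.imread('pics/s0.png')[165:275,175:315]; cv2.imwrite('pics/s0c.png',cv2.resize(i,None,fx=5.4,fy=5.4,interpolation=cv2.INTER_CUBIC))
E
```

```text
(no output)
```

View pics/t0c.png

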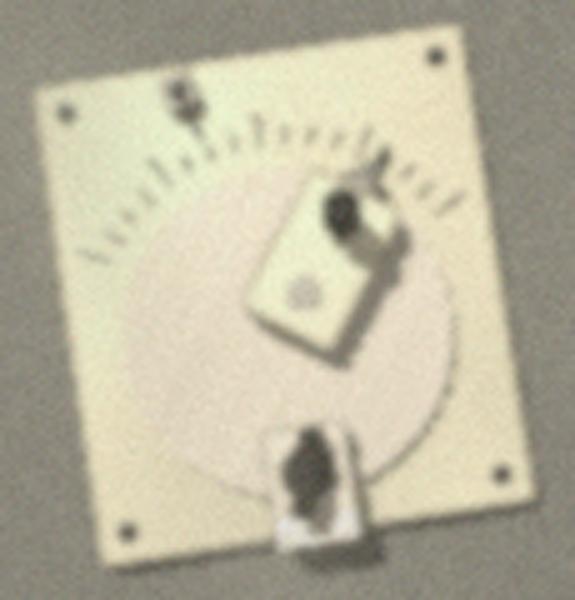

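View pics/s0c.png

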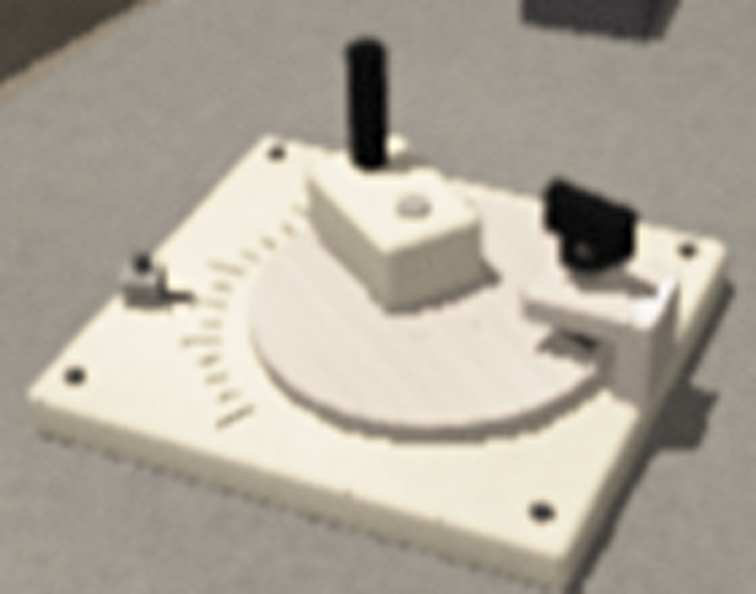

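Top crop: plate corners (37,90),(460,28),(535,497),(105,565); needle tip about (200,128); post top (343,208); pointer tip (385,153); knob about (311,460). Side crop: corners (32,395),(268,137),(728,248),(568,552); post top (366,44), its base (372,163); needle tip (193,297). I'll fit all of these together.

```bash
cat > fit.py <<'E'
from h import *
from scipy.optimize import least_squares
def T(c):return (185+(c[0]+.5)/5-.5,128+(c[1]+.5)/5-.5)
def S(c):return (175+(c[0]+.5)/5.4-.5,165+(c[1]+.5)/5.4-.5)
co=[(.175,.135,.03),(.175,-.135,.03),(-.125,-.135,.03),(-.125,.135,.03)]
rot=lambda a,p:(p[0]*np.cos(a)-p[1]*np.sin(a),p[0]*np.sin(a)+p[1]*np.cos(a),p[2])
def obs(x):
    X,Y,yaw,h,m,zt=x; L=[]
    for c,a,b in zip(co,[(37,90),(460,28),(535,497),(105,565)],[(32,395),(268,137),(728,248),(568,552)]):
        L+=[('t0',rot(yaw,c),T(a)),('s0',rot(yaw,c),S(b))]
    L+=[('t0',rot(h,(.07,0,zt)),T((343,208))),('s0',rot(h,(.07,0,zt)),S((366,46))),('s0',rot(h,(.07,0,.093)),S((372,160))),('t0',rot(h,(.1275,0,.048)),T((385,153))),
        ('t0',rot(m,(.132,0,.036)),T((200,128))),('s0',rot(m,(.132,0,.036)),S((193,297))),('t0',rot(yaw,(-.085,0,.135)),T((311,462)))]
    return [np.subtract(proj(n,np.add(p,(X,Y,0))),q) for n,p,q in L]
if __name__=='__main__':
    r=least_squares(lambda x:np.ravel(obs(x)),[.6,0,0,-.5,.3,.18],loss='soft_l1'); x=r.x
    print(x.round(4)); print(np.round(obs(x),1).tolist())
    print('axis->head-yaw',x[3]-x[2],'mark-yaw',x[4]-x[2],'mark-head',x[4]-x[3])
    print('knob',np.add(rot(x[2],(-.085,0,.122)),(x[0],x[1],0)))
    # bar ends, top (z .135)
    for q in [(300,430),(322,510),(312,428),(308,515)]: print(ray('t0',*T(q),.135))
E
python3 fit.py
```

```text
[ 0.5571  0.0233  0.1619 -0.4856  0.4312  0.1668]
[[-1.8, -1.2], [-1.6, -0.8], [0.1, -2.2], [-0.5, -1.0], [0.9, 0.2], [1.0, -1.5], [-0.9, 0.7], [0.3, 0.1], [-0.2, -0.6], [0.7, 0.0], [0.3, 0.6], [0.4, -1.9], [-0.1, 1.2], [0.9, -0.4], [-0.8, 1.7]]
axis->head-yaw -0.6474958697509469 mark-yaw 0.2692817538100658 mark-head 0.9167776235610127
knob [0.47324248 0.00961674 0.122     ]
[0.49578571 0.0135631  0.135     ]
[0.45118456 0.00096772 0.135     ]
[0.49693576 0.0068443  0.135     ]
[0.44836757 0.008778   0.135     ]
```

```bash
python3 - <<'E'
from fit import *
for q in [(557,181),(634,215),(548,190),(630,222)]: print(q,ray('s0',*S(q),.135))
a=cv2.resize(cv2.imread('pics/t0.png')[205:245,230:266],None,fx=14,fy=14,interpolation=cv2.INTER_CUBIC)[:,:400]
b=cv2.resize(cv2.imread('pics/s0.png')[192:232,268:304],None,fx=14,fy=14,interpolation=cv2.INTER_CUBIC)[:,:400]
cv2.imwrite('pics/kn.png',cv2.convertScaleAbs(np.hstack([a,b]),alpha=1.6,beta=10))
E
```

```text
(557, 181) [0.49499621 0.00765706 0.135     ]
(634, 215) [0.44842355 0.01368399 0.135     ]
(548, 190) [0.49480997 0.01698354 0.135     ]
(630, 222) [0.44728565 0.01996193 0.135     ]
```

View pics/kn.png

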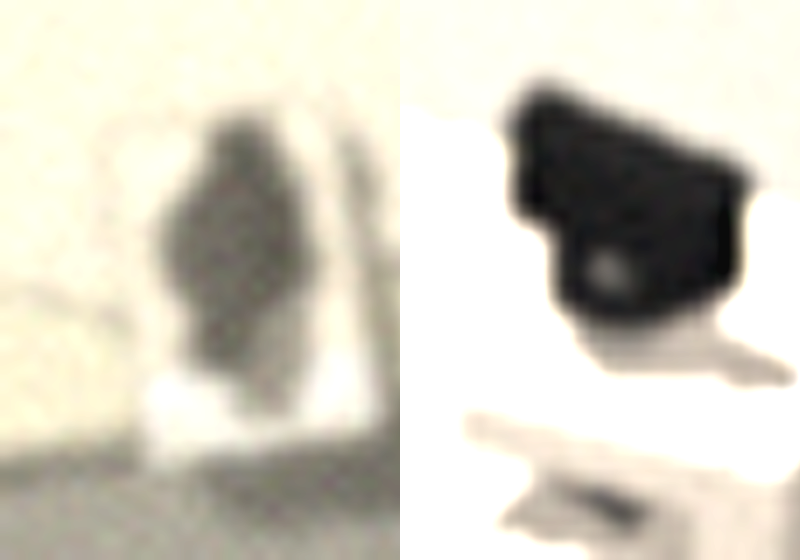

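The knob bar lies at a world yaw of about -0.1, and its centre is about (.472,.011). Moving over it now.

```bash
echo '[0.085,0.028,-0.031,0,0,0.085,0.056,-0.062,0,0,0.085,0.084,-0.093,0,0,0.085,0.112,-0.124,0,0,0.085,0.14,-0.155,0,0]' > mv.in && python3 -m handwheel mv.in 30
echo '[0.085,0.028,-0.031,0,0,0.085,0.056,-0.062,0,0,0.085,0.084,-0.093,0,0,0.085,0.112,-0.124,0,0,0.085,0.14,-0.155,0,0]' > mv.in && python3 -m handwheel mv.in 
echo '[0.085,0.028,-0.031,0,0,0.085,0.056,-0.062,0,0,0.085,0.084,-0.093,0,0,0.085,0.112,-0.124,0,0,0.085,0.14,-0.155,0,0]' > mv.in && python3 -m handwheel mv.in 
echo '[0.085,0.007,-0.009,0,0.113,0.085,0.007,-0.009,0,0.226,0.085,0.007,-0.009,0,0.339,0.085,0.007,-0.009,0,0.452,0.085,0.007,-0.009,0,0.56]' > mv.in && python3 -m handwheel mv.in 
echo '[0.04,0,0,0,0,0.04,0,0,0,0,0.04,0,0,0,0,0.04,0,0,0,0]' > mv.in && python3 -m handwheel mv.in
cat >> h.py <<'E'
def yaw(): 
    q=ctrl.sense()['ee_rot']; return float(2*np.arctan2(q[2],q[1]))
def to(x,y,z):
    s=ctrl.sense();p=s['tool_pos'];a=yaw();dx,dy=x-p[0],y-p[1]
    print('t',round(s['t'],2),'yaw',round(a,3),'tool d',np.round([dx*np.cos(a)+dy*np.sin(a),dx*np.sin(a)-dy*np.cos(a),p[2]-z],4),'f',s['wrist_force'].round(2),'m',s['torque'].round(3),'ff',s['finger_force'],'w',round(s['gripper_width'],4))
E
python3 -c "
from h import *
to(.472,.011,.108); d=shot('top','t1')
s=shot('side','s1')
a=cv2.resize(d['image'][185:255,210:280],None,fx=5.7,fy=5.7,interpolation=cv2.INTER_CUBIC)[:,:,::-1]
b=cv2.resize(s['image'][155:225,250:320],None,fx=5.7,fy=5.7,interpolation=cv2.INTER_CUBIC)[:,:,::-1]
cv2.imwrite('pics/k1.png',np.hstack([a,b]))"
```

```text
t: 0.52
tool_pos: [0.3576, -0.401, 0.2308]
ee_rot: [-0.0, 0.973, 0.23, -0.0]
wrist_force: [1.3, 0.1, 0.6]
gripper_width: 0.085
finger_force: 0.0
t: 0.93
tool_pos: [0.4132, -0.2003, 0.2312]
ee_rot: [0.0, 0.973, 0.23, 0.0]
wrist_force: [0.8, -0.7, 0.7]
gripper_width: 0.0849
finger_force: 0.0
t: 1.35
tool_pos: [0.469, 0.0007, 0.2313]
ee_rot: [0.0, 0.973, 0.23, 0.0]
wrist_force: [1.6, -0.4, -0.2]
gripper_width: 0.0847
finger_force: 0.0
t: 1.77
tool_pos: [0.4713, 0.01, 0.231]
ee_rot: [0.0, 0.999, -0.051, -0.0]
wrist_force: [-0.4, -0.8, -0.8]
gripper_width: 0.085
finger_force: 0.0
t: 2.1
tool_pos: [0.4713, 0.0097, 0.2312]
ee_rot: [0.0, 0.999, -0.047, -0.0]
wrist_force: [-0.1, 0.6, -0.3]
gripper_width: 0.0403
finger_force: 0.0
t 2.1 yaw -0.094 tool d [ 0.0005 -0.0014  0.1232] f [-0.07  0.59 -0.31] m [ 0.026 -0.036  0.013] ff 0.0 w 0.0403
{'fovy': 48.48980513865858, 'cx': 257.92233224387576, 'cy': 187.63926718946547} [[0.004536618474733571, -0.9999527081591889, 0.00860235653285772, -0.02718984738359279], [0.9978056937890833, 0.005094780159136465, 0.06601394290008501, -0.5764453560576224], [-0.0660546480945915, 0.00828400025553856, 0.9977816187948473, -1.2970317458507215], [0.0, 0.0, 0.0, 1.0]]
{'fovy': 55.299148827571216, 'cx': 251.65969565287048, 'cy': 192.0424350307079} [[-0.8370957613089932, -0.5468453609207465, -0.015193341896237443, 0.4910915365819836], [0.2868130233275239, -0.46235662433826635, 0.8390260076900173, -0.2681024881881059], [-0.46584222226870187, 0.6979874663416116, 0.5438791417050073, -0.8387557000668936], [0.0, 0.0, 0.0, 1.0]]
```

View pics/k1.png

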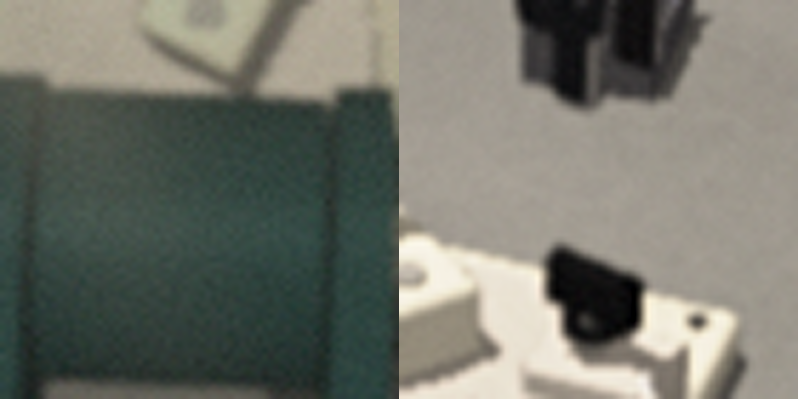

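The side view shows the open fingers (about (607,90)) straight above the knob (about (597,270)) and in line with its bar. Descending and gripping.

```bash
echo '[0.045,0,-0.001,0.035,0,0.045,0,-0.001,0.07,0,0.045,0,-0.001,0.1,0,0.045,0,-0.001,0.115,0,0.045,0,-0.001,0.122,0]' > mv.in && python3 -m handwheel mv.in
echo '[0.0,0,0,0,0,0,0,0,0,0,0,0,0,0,0,0,0,0,0,0,0,0,0,0,0]' > mv.in && python3 -m handwheel mv.in 30
echo '[0.0,0,0,0,0,0,0,0,0,0,0,0,0,0,0]' > mv.in && python3 -m handwheel mv.in
python3 -c "
from h import *
to(.472,.011,.108)"
```

```text
t: 2.62
tool_pos: [0.4704, 0.0107, 0.1066]
ee_rot: [0.0, 0.999, -0.048, -0.002]
wrist_force: [-0.0, 0.0, 0.3]
gripper_width: 0.0451
finger_force: 0.0
t: 3.03
tool_pos: [0.472, 0.0099, 0.1109]
ee_rot: [0.001, 0.999, -0.048, 0.001]
wrist_force: [-2.6, -7.8, 0.8]
gripper_width: 0.0134
finger_force: 32.5
t: 3.28
tool_pos: [0.472, 0.0099, 0.1109]
ee_rot: [0.001, 0.999, -0.048, 0.001]
wrist_force: [-1.7, -7.8, 0.0]
gripper_width: 0.0132
finger_force: 32.5
t 3.28 yaw -0.097 tool d [-0.0001 -0.0011  0.0029] f [-1.75 -7.77  0.03] m [-1.155  0.274 -0.203] ff 32.459245920181274 w 0.0132
```

```bash
echo '[0,0,0.001,0,0,0,0,0.001,0,0,0,0,0.001,0,0]' > mv.in && python3 -m handwheel mv.in 90
python3 -c "
from h import *
to(.472,.011,.108)"
echo '[0,0,0,0,-0.05,0,0,0,0,-0.1,0,0,0,0,-0.15,0,0,0,0,-0.2]' > mv.in && python3 -m handwheel mv.in
python3 -c "
from h import *
to(.472,.011,.108)"
echo '[0,0,0,0,-0.05,0,0,0,0,-0.1,0,0,0,0,-0.15,0,0,0,0,-0.2]' > mv.in && python3 -m handwheel mv.in
python3 -c "
from h import *
to(.472,.011,.108)"
```

```text
t: 3.53
tool_pos: [0.472, 0.0097, 0.1111]
ee_rot: [-0.0, 0.999, -0.048, 0.001]
wrist_force: [-3.6, 0.0, 7.5]
gripper_width: 0.0121
finger_force: 88.9
t 3.53 yaw -0.096 tool d [-0.0002 -0.0012  0.0031] f [-3.57  0.01  7.53] m [ 0.259  0.452 -0.231] ff 88.94781947135925 w 0.0121
t: 3.87
tool_pos: [0.472, 0.0094, 0.1111]
ee_rot: [0.0, 0.999, 0.053, 0.001]
wrist_force: [-2.7, -4.1, 8.0]
gripper_width: 0.0123
finger_force: 89.3
t 3.87 yaw 0.106 tool d [ 0.0002 -0.0016  0.0031] f [-2.68 -4.12  7.96] m [-0.343  0.58  -0.567] ff 89.25400972366333 w 0.0123
t: 4.2
tool_pos: [0.472, 0.0091, 0.111]
ee_rot: [0.001, 0.988, 0.152, 0.001]
wrist_force: [-2.2, -7.0, 7.0]
gripper_width: 0.0123
finger_force: 89.2
t 4.2 yaw 0.306 tool d [ 0.0005 -0.0018  0.003 ] f [-2.21 -6.99  7.  ] m [-0.849  0.5   -0.528] ff 89.23083186149597 w 0.0123
```

```bash
echo '[0,0,0.0008,0,-0.05,0,0,0.0008,0,-0.1,0,0,0.0008,0,-0.15,0,0,0.0008,0,-0.2]' > mv.in && python3 -m handwheel mv.in
python3 -c "
from h import *
to(.472,.011,.108)"
echo '[0,0,0,0,-0.05,0,0,0,0,-0.1,0,0,0,0,-0.15,0,0,0,0,-0.2]' > mv.in && python3 -m handwheel mv.in
python3 -c "
from h import *
to(.472,.011,.108)"
echo '[0.045,0,0,0,0,0.045,0,0,0,0,0.045,0,0,0,0,0.045,0,0,0,0]' > mv.in && python3 -m handwheel mv.in 30
python3 -c "
from h import *
to(.472,.011,.108)"
```

```text
t: 4.53
tool_pos: [0.4722, 0.0087, 0.111]
ee_rot: [0.0, 0.968, 0.25, 0.001]
wrist_force: [-3.5, -3.9, 7.8]
gripper_width: 0.0124
finger_force: 89.3
t 4.53 yaw 0.506 tool d [ 0.001  -0.0021  0.003 ] f [-3.46 -3.93  7.8 ] m [-0.335  0.698 -0.537] ff 89.29428935050964 w 0.0124
t: 4.87
tool_pos: [0.4723, 0.0084, 0.111]
ee_rot: [0.001, 0.938, 0.346, 0.001]
wrist_force: [-0.5, -6.1, 6.5]
gripper_width: 0.0121
finger_force: 89.1
t 4.87 yaw 0.706 tool d [ 0.0014 -0.0022  0.003 ] f [-0.51 -6.1   6.5 ] m [-0.742  0.377 -0.525] ff 89.14580941200256 w 0.0121
t: 5.2
tool_pos: [0.4717, 0.009, 0.1095]
ee_rot: [0.0, 0.939, 0.344, 0.0]
wrist_force: [-0.7, 0.4, -0.4]
gripper_width: 0.0448
finger_force: 0.0
t 5.2 yaw 0.703 tool d [ 0.0015 -0.0013  0.0015] f [-0.74  0.38 -0.42] m [ 0.026 -0.029  0.042] ff 0.0 w 0.0448
```

```bash
echo '[0.06,0,0,-0.02,0,0.06,0,0,-0.05,0,0.06,0,0,-0.085,0,0.06,0,0,-0.12,0]' > mv.in && python3 -m handwheel mv.in
echo '[0.06,0.025,0.027,0,0.12,0.06,0.05,0.054,0,0.24,0.06,0.075,0.08,0,0.36,0.06,0.098,0.11,0,0.48,0.06,0.098,0.11,0,0.6]' > mv.in && python3 -m handwheel mv.in
echo '[0.06,0,0,0,0.12,0.06,0,0,0,0.24,0.06,0,0,0,0.36,0.06,0,0,0,0.48,0.06,0,0,0,0.59]' > mv.in && python3 -m handwheel mv.in
python3 -c "
from h import *
to(.618,-.0107,.131)"
```

```text
t: 5.53
tool_pos: [0.4712, 0.009, 0.2305]
ee_rot: [-0.0, 0.939, 0.344, -0.0]
wrist_force: [-0.2, -0.3, 0.0]
gripper_width: 0.0603
finger_force: 0.0
t: 5.95
tool_pos: [0.6216, -0.0125, 0.2263]
ee_rot: [-0.0, 0.999, 0.048, -0.002]
wrist_force: [-0.0, 0.7, 0.2]
gripper_width: 0.0603
finger_force: 0.0
t: 6.37
tool_pos: [0.6176, -0.0114, 0.2291]
ee_rot: [-0.0, 0.97, -0.244, -0.0]
wrist_force: [0.3, -0.3, -0.9]
gripper_width: 0.06
finger_force: 0.0
t 6.37 yaw -0.493 tool d [ 0.     -0.0008  0.0981] f [ 0.3  -0.33 -0.94] m [ 0.051 -0.036  0.015] ff 0.0 w 0.06
```

Descend over the post, then grip.

```bash
echo '[0.06,0,-0.001,0.03,0,0.06,0,-0.001,0.06,0,0.06,0,-0.001,0.085,0,0.06,0,-0.001,0.098,0]' > mv.in && python3 -m handwheel mv.in
python3 -c "
from h import *
to(.618,-.0107,.131)"
echo '[0.03,0,0,0,0,0.03,0,0,0,0,0.03,0,0,0,0]' > mv.in && python3 -m handwheel mv.in
python3 -c "
from h import *
to(.618,-.0107,.131); s=shot('side','s2')
b=cv2.resize(s['image'][135:235,190:310],None,fx=5.5,fy=5.5,interpolation=cv2.INTER_CUBIC)[:,:,::-1]
cv2.imwrite('pics/p2.png',b)"
```

```text
t: 6.7
tool_pos: [0.6169, -0.0105, 0.1278]
ee_rot: [0.0, 0.971, -0.241, -0.002]
wrist_force: [0.7, -0.5, -0.4]
gripper_width: 0.06
finger_force: 0.0
t 6.7 yaw -0.487 tool d [ 0.0011 -0.0003 -0.0032] f [ 0.69 -0.53 -0.41] m [-0.012  0.057  0.028] ff 0.0 w 0.06
t: 6.95
tool_pos: [0.6187, -0.0107, 0.1333]
ee_rot: [-0.0, 0.971, -0.241, 0.001]
wrist_force: [0.6, 0.3, 0.1]
gripper_width: 0.0301
finger_force: 0.0
t 6.95 yaw -0.486 tool d [-0.0006  0.0004  0.0023] f [0.56 0.28 0.11] m [ 0.003 -0.05   0.042] ff 0.0 w 0.0301
{'fovy': 55.299148827571216, 'cx': 251.65969565287048, 'cy': 192.0424350307079} [[-0.8370957613089932, -0.5468453609207465, -0.015193341896237443, 0.4910915365819836], [0.2868130233275239, -0.46235662433826635, 0.8390260076900173, -0.2681024881881059], [-0.46584222226870187, 0.6979874663416116, 0.5438791417050073, -0.8387557000668936], [0.0, 0.0, 0.0, 1.0]]
```

View pics/p2.png

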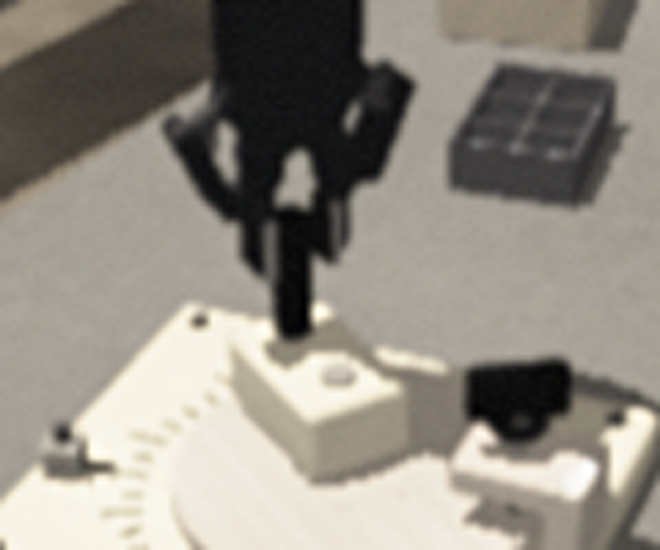

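The post stands between the pads at about (292,240), and the knob bar is turned. Gripping and swinging.

```bash
echo '[0,0,0,0,0,0,0,0,0,0,0,0,0,0,0,0,0,0,0,0]' > mv.in && python3 -m handwheel mv.in 25
python3 -c "
from h import *
to(.618,-.0107,.131)"
echo '[0,-0.00035,-0.007,0,-0.1,0,-0.0014,-0.0139,0,-0.2,0,-0.0031,-0.0207,0,-0.3]' > mv.in && python3 -m handwheel mv.in
python3 -c "
from h import *
to(.618,-.0107,.131)"
echo '[0,-0.00035,-0.007,0,-0.1,0,-0.0014,-0.0139,0,-0.2,0,-0.0031,-0.0207,0,-0.3]' > mv.in && python3 -m handwheel mv.in
python3 -c "
from h import *
to(.618,-.0107,.131)"
```

```text
t: 7.33
tool_pos: [0.6189, -0.0106, 0.1334]
ee_rot: [-0.0, 0.971, -0.241, 0.002]
wrist_force: [0.9, 2.1, 6.4]
gripper_width: 0.0213
finger_force: 24.9
t 7.33 yaw -0.486 tool d [-0.0007  0.0005  0.0024] f [0.93 2.07 6.44] m [ 0.157 -0.235 -0.064] ff 24.927947223186493 w 0.0213
t: 7.58
tool_pos: [0.626, 0.0089, 0.1334]
ee_rot: [0.0, 0.996, -0.091, 0.002]
wrist_force: [1.0, -2.9, 8.0]
gripper_width: 0.0215
finger_force: 25.3
t 7.58 yaw -0.182 tool d [-0.0043  0.0208  0.0024] f [ 0.96 -2.91  8.04] m [-0.319 -0.074 -0.163] ff 25.266338288784027 w 0.0215
t: 7.83
tool_pos: [0.6271, 0.03, 0.1335]
ee_rot: [0.0, 0.998, 0.059, 0.002]
wrist_force: [3.2, -2.8, 5.8]
gripper_width: 0.0213
finger_force: 25.2
t 7.83 yaw 0.118 tool d [-0.0138  0.0393  0.0025] f [ 3.16 -2.8   5.79] m [-0.367 -0.526 -0.05 ] ff 25.178082883358 w 0.0213
```

```bash
echo '[0,-0.00035,-0.007,0,-0.1,0,-0.0014,-0.0139,0,-0.2,0,-0.0031,-0.0207,0,-0.3]' > mv.in && python3 -m handwheel mv.in
python3 -c "
from h import *
to(.618,-.0107,.131); 
s=shot('side','s3'); t=shot('top','t3')
b=cv2.resize(s['image'][175:255,190:270],None,fx=5,fy=5,interpolation=cv2.INTER_CUBIC)[:,:,::-1]
a=cv2.resize(t['image'][130:210,190:270],None,fx=5,fy=5,interpolation=cv2.INTER_CUBIC)[:,:,::-1]
cv2.imwrite('pics/p3.png',np.hstack([a,b]))"
```

```text
t: 8.08
tool_pos: [0.6218, 0.0504, 0.1334]
ee_rot: [0.001, 0.978, 0.208, 0.002]
wrist_force: [5.5, -2.4, 5.1]
gripper_width: 0.0214
finger_force: 25.1
t 8.08 yaw 0.418 tool d [-0.0283  0.0543  0.0024] f [ 5.53 -2.43  5.1 ] m [-0.225 -0.84  -0.026] ff 25.142561495304108 w 0.0214
{'fovy': 55.299148827571216, 'cx': 251.65969565287048, 'cy': 192.0424350307079} [[-0.8370957613089932, -0.5468453609207465, -0.015193341896237443, 0.4910915365819836], [0.2868130233275239, -0.46235662433826635, 0.8390260076900173, -0.2681024881881059], [-0.46584222226870187, 0.6979874663416116, 0.5438791417050073, -0.8387557000668936], [0.0, 0.0, 0.0, 1.0]]
{'fovy': 48.48980513865858, 'cx': 257.92233224387576, 'cy': 187.63926718946547} [[0.004536618474733571, -0.9999527081591889, 0.00860235653285772, -0.02718984738359279], [0.9978056937890833, 0.005094780159136465, 0.06601394290008501, -0.5764453560576224], [-0.0660546480945915, 0.00828400025553856, 0.9977816187948473, -1.2970317458507215], [0.0, 0.0, 0.0, 1.0]]
```

View pics/p3.png

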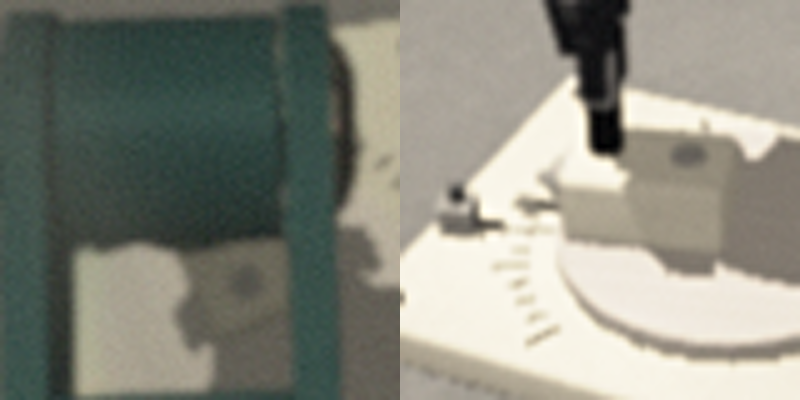

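```bash
python3 - <<'E'
from h import *
A=np.array([.5557,.0222])
P=lambda u,v:(190+(u-400+.5)/5-.5,175+(v+.5)/5-.5)
for q,z in [((518,203),.048),((516,201),.048),((503,225),.036),((508,226),.036)]:
    r=ray('s3',*P(*q),z)[:2]-A; print(q,np.hypot(*r),np.arctan2(r[1],r[0]))
for a in (.35,.4,.43,.46):
    f=lambda r,z:proj('s3',(A[0]+r*np.cos(a),A[1]+r*np.sin(a),z))
    g=lambda p:((p[0]+.5-190)*5-.5+400,(p[1]+.5-175)*5-.5)
    print(a,np.round(g(f(.1275,.048))),np.round(g(f(.132,.036))))
E
echo '[0.03,0,0,0,0,0.05,0,0,0,0,0.06,0,0,0,0]' > mv.in && python3 -m handwheel mv.in 
echo '[0.06,0,0,-0.025,0,0.06,0,0,-0.06,0,0.06,0,0,-0.1,0]' > mv.in && python3 -m handwheel mv.in 
python3 -c "
from h import *
to(.4717,.0088,.231)"
```

```text
(518, 203) 0.12800764711677068 0.400744349324617
(516, 201) 0.12970503042403567 0.38742836998294977
(503, 225) 0.1363273210392885 0.4511628904886472
(508, 226) 0.13318216085039325 0.45592528436955665
0.35 [522. 197.] [516. 212.]
0.4 [519. 203.] [513. 219.]
0.43 [517. 207.] [511. 223.]
0.46 [516. 211.] [510. 227.]
t: 8.43
tool_pos: [0.6202, 0.0501, 0.1315]
ee_rot: [0.0, 0.979, 0.205, -0.0]
wrist_force: [0.9, -0.3, -0.4]
gripper_width: 0.0529
finger_force: 0.0
t: 8.68
tool_pos: [0.6194, 0.05, 0.2307]
ee_rot: [-0.0, 0.979, 0.205, -0.002]
wrist_force: [0.4, 0.1, 0.3]
gripper_width: 0.0599
finger_force: 0.0
t 8.68 yaw 0.413 tool d [-0.1518 -0.0216 -0.0003] f [0.36 0.06 0.25] m [-0.013  0.007  0.031] ff 0.0 w 0.0599
```

```bash
echo '[0.05,-0.038,-0.0054,0,-0.1,0.05,-0.076,-0.0108,0,-0.2,0.05,-0.114,-0.0162,0,-0.29,0.05,-0.1518,-0.0216,0,-0.29,0.05,-0.1518,-0.0216,0,-0.29]' > mv.in && python3 -m handwheel mv.in 
python3 -c "
from h import *
to(.4717,.0088,.231)
t=shot('top','t4'); s=shot('side','s4')
im=np.mean([ctrl.grab_frame('top')['image'].astype(float) for _ in range(8)],0)
a=cv2.resize(im[135:195,200:260].astype(np.uint8),None,fx=6.6,fy=6.6,interpolation=cv2.INTER_CUBIC)[:,:,::-1]
im=np.mean([ctrl.grab_frame('side')['image'].astype(float) for _ in range(8)],0)
b=cv2.resize(im[195:235,190:230].astype(np.uint8),None,fx=9.9,fy=9.9,interpolation=cv2.INTER_CUBIC)[:,:,::-1]
cv2.imwrite('pics/p4.png',np.hstack([a,b])); print(a.shape,b.shape)"
```

```text
t: 9.1
tool_pos: [0.4684, 0.0079, 0.2323]
ee_rot: [0.0, 0.939, 0.344, 0.001]
wrist_force: [-1.0, -0.1, 0.3]
gripper_width: 0.0499
finger_force: 0.0
t 9.1 yaw 0.703 tool d [0.0031 0.0014 0.0013] f [-0.96 -0.07  0.29] m [ 0.017 -0.002 -0.004] ff 0.0 w 0.0499
{'fovy': 48.48980513865858, 'cx': 257.92233224387576, 'cy': 187.63926718946547} [[0.004536618474733571, -0.9999527081591889, 0.00860235653285772, -0.02718984738359279], [0.9978056937890833, 0.005094780159136465, 0.06601394290008501, -0.5764453560576224], [-0.0660546480945915, 0.00828400025553856, 0.9977816187948473, -1.2970317458507215], [0.0, 0.0, 0.0, 1.0]]
{'fovy': 55.299148827571216, 'cx': 251.65969565287048, 'cy': 192.0424350307079} [[-0.8370957613089932, -0.5468453609207465, -0.015193341896237443, 0.4910915365819836], [0.2868130233275239, -0.46235662433826635, 0.8390260076900173, -0.2681024881881059], [-0.46584222226870187, 0.6979874663416116, 0.5438791417050073, -0.8387557000668936], [0.0, 0.0, 0.0, 1.0]]
(396, 396, 3) (396, 396, 3)
```

View pics/p4.png

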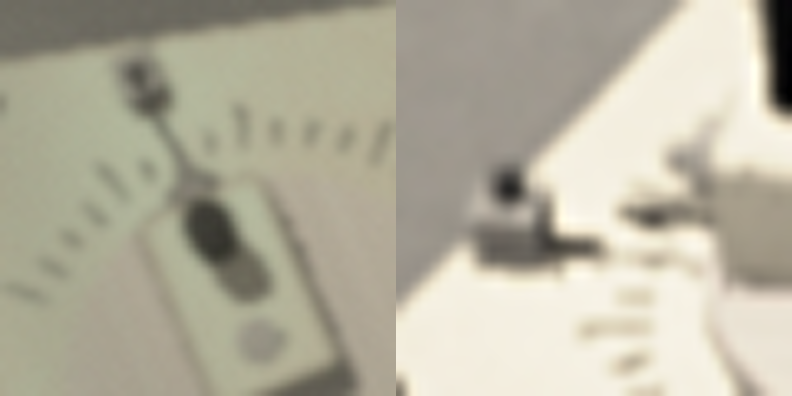

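The top panel shows the needle (150,112)-(170,142) almost continuing the pointer (tip about (172,146)). The side panel has the needle tip at (603,247) and the pointer tip at (618,210), so the head is a little short. Now to put numbers on it.

```bash
cat > prof.py <<'E'
from h import *
from scipy.ndimage import map_coordinates
A=np.array([.5562,.0225]); ang=np.arange(.25,.62,.005)
for n,f in (('top','t4'),('side','s4')):
    im=np.mean([ctrl.grab_frame(n)['image'].astype(float).mean(2) for _ in range(8)],0)
    for r,z in [(.15,.036),(.146,.036),(.142,.036),(.138,.036),(.134,.036),(.126,.048),(.122,.048),(.118,.048),(.114,.048),(.110,.048),(.106,.048)]:
        P=[proj(f,(A[0]+r*np.cos(a),A[1]+r*np.sin(a),z)) for a in ang]
        v=map_coordinates(im,[[p[1] for p in P],[p[0] for p in P]],order=3)
        d=np.clip(np.median(v)-8-v,0,None); k=d.argmax(); w=slice(max(0,k-8),k+9)
        print(n,r,'min@',ang[k].round(3),'cent',((d[w]*ang[w]).sum()/max(d[w].sum(),1e-9)).round(3),'depth',d[k].round(0), v[::6].round(0).astype(int).tolist())
E
python3 prof.py
```

```text
top 0.15 min@ 0.44 cent 0.439 depth 72.0 [173, 174, 174, 164, 123, 90, 84, 89, 118, 159, 171, 170, 170]
top 0.146 min@ 0.44 cent 0.438 depth 76.0 [173, 173, 173, 167, 132, 95, 84, 92, 129, 164, 173, 171, 170]
top 0.142 min@ 0.44 cent 0.437 depth 57.0 [174, 174, 173, 171, 150, 125, 107, 119, 153, 169, 171, 171, 171]
top 0.138 min@ 0.435 cent 0.436 depth 38.0 [174, 173, 173, 173, 168, 153, 126, 141, 169, 173, 172, 170, 171]
top 0.134 min@ 0.435 cent 0.437 depth 35.0 [172, 174, 173, 173, 173, 161, 132, 146, 170, 173, 173, 172, 171]
top 0.126 min@ 0.43 cent 0.429 depth 25.0 [172, 166, 164, 171, 171, 154, 135, 155, 172, 171, 165, 167, 171]
top 0.122 min@ 0.425 cent 0.424 depth 21.0 [166, 155, 158, 170, 168, 146, 131, 157, 172, 165, 149, 156, 169]
top 0.118 min@ 0.42 cent 0.422 depth 20.0 [165, 152, 152, 167, 165, 140, 130, 155, 170, 161, 144, 153, 169]
top 0.114 min@ 0.425 cent 0.422 depth 25.0 [168, 161, 158, 166, 158, 136, 128, 148, 166, 165, 155, 159, 169]
top 0.11 min@ 0.425 cent 0.424 depth 35.0 [171, 170, 166, 160, 144, 126, 122, 136, 156, 166, 166, 168, 171]
top 0.106 min@ 0.4 cent
[... 585 characters left out ...]
, 235, 238, 213, 171, 179, 212, 234, 239, 240]
side 0.126 min@ 0.43 cent 0.43 depth 79.0 [235, 234, 221, 206, 202, 172, 131, 172, 225, 243, 236, 221, 217]
side 0.122 min@ 0.44 cent 0.439 depth 103.0 [204, 230, 223, 201, 181, 145, 103, 116, 185, 233, 235, 218, 210]
side 0.118 min@ 0.445 cent 0.444 depth 101.0 [174, 213, 224, 203, 169, 129, 91, 91, 156, 219, 232, 211, 185]
side 0.114 min@ 0.42 cent 0.421 depth 53.0 [153, 177, 195, 183, 150, 125, 120, 138, 178, 216, 226, 208, 186]
side 0.11 min@ 0.415 cent 0.413 depth 25.0 [138, 128, 137, 155, 151, 127, 128, 162, 209, 233, 231, 218, 207]
side 0.106 min@ 0.415 cent 0.414 depth 8.0 [157, 140, 133, 140, 145, 136, 135, 166, 216, 239, 241, 236, 221]
```

The pointer is about 0.013 rad short, so I'll make a small correction with a regrasp.

```bash
echo '[0.05,0.038,-0.0,0,0.1,0.05,0.076,0.03,0,0.2,0.05,0.114,0.06,0,0.28,0.05,0.143,0.0645,0,0.28,0.05,0.143,0.0645,0,0.28]' > mv.in && python3 -m handwheel mv.in 
echo '[0.05,0,0,0,0,0.05,0,0,0,0]' > mv.in && python3 -m handwheel mv.in 
python3 -c "
from h import *
to(.6212,.0507,.133)"
```

```text
t: 11.22
tool_pos: [0.6277, 0.0539, 0.2275]
ee_rot: [-0.001, 0.978, 0.21, -0.002]
wrist_force: [-0.9, 0.2, -0.1]
gripper_width: 0.0498
finger_force: 0.0
t: 11.38
tool_pos: [0.6231, 0.0524, 0.2309]
ee_rot: [-0.0, 0.978, 0.211, -0.0]
wrist_force: [0.3, -0.7, 0.0]
gripper_width: 0.05
finger_force: 0.0
t 11.38 yaw 0.424 tool d [-0.0024  0.0007  0.0979] f [ 0.31 -0.66  0.03] m [ 0.027  0.039 -0.025] ff 0.0 w 0.05
```

```bash
echo '[0.05,-0.002,0.0005,0.03,0,0.05,-0.002,0.0005,0.06,0,0.05,-0.002,0.0005,0.085,0,0.05,-0.002,0.0005,0.098,0]' > mv.in && python3 -m handwheel mv.in 
echo '[0,0,0,0,0,0,0,0,0,0,0,0,0,0,0,0,0,0,0,0,0,0,0,0,0]' > mv.in && python3 -m handwheel mv.in 25
echo '[0,0,0,0,0,0,0,0,0,0]' > mv.in && python3 -m handwheel mv.in
python3 -c "
from h import *
to(.6214,.0513,.133)"
```

```text
t: 11.72
tool_pos: [0.6199, 0.0507, 0.1312]
ee_rot: [-0.0, 0.978, 0.21, -0.001]
wrist_force: [-0.0, 0.3, 1.0]
gripper_width: 0.05
finger_force: 0.0
t: 12.13
tool_pos: [0.6219, 0.0509, 0.1353]
ee_rot: [0.0, 0.978, 0.21, 0.001]
wrist_force: [-7.2, -0.9, 4.3]
gripper_width: 0.021
finger_force: 27.0
t: 12.3
tool_pos: [0.6219, 0.051, 0.1353]
ee_rot: [0.0, 0.978, 0.21, 0.001]
wrist_force: [-7.2, -1.7, 4.5]
gripper_width: 0.0213
finger_force: 27.0
t 12.3 yaw 0.424 tool d [-0.0004 -0.0005  0.0023] f [-7.15 -1.75  4.48] m [-0.279  1.03  -0.084] ff 26.96741759777069 w 0.0213
```

```bash
echo '[0,-0.0005,-0.0005,0,-0.01,0,-0.0005,-0.0007,0,-0.01,0,-0.0005,-0.0007,0,-0.01]' > mv.in && python3 -m handwheel mv.in
python3 -c "
from h import *
to(.6214,.0513,.133)"
echo '[0.03,0,0,0,0,0.05,0,0,0,0,0.06,0,0,0,0]' > mv.in && python3 -m handwheel mv.in 
echo '[0.06,0,0,-0.025,0,0.06,0,0,-0.06,0,0.06,0,0,-0.1,0]' > mv.in && python3 -m handwheel mv.in 
echo '[0.05,-0.038,-0.0054,0,-0.1,0.05,-0.076,-0.0108,0,-0.2,0.05,-0.114,-0.0162,0,-0.28,0.05,-0.1518,-0.0216,0,-0.28,0.05,-0.1518,-0.0216,0,-0.28]' > mv.in && python3 -m handwheel mv.in
echo '[0.05,0,0,0,0,0.05,0,0,0,0]' > mv.in && python3 -m handwheel mv.in
python3 prof.py | cut -d'[' -f1
python3 -c "
from h import *
to(.472,.0087,.109)"
```

```text
t: 12.55
tool_pos: [0.6217, 0.0514, 0.1353]
ee_rot: [0.0, 0.977, 0.215, 0.001]
wrist_force: [-2.9, -1.5, 7.5]
gripper_width: 0.021
finger_force: 27.4
t 12.55 yaw 0.434 tool d [-0.0003 -0.      0.0023] f [-2.89 -1.54  7.55] m [-0.355  0.315 -0.122] ff 27.411726415157318 w 0.021
t: 12.8
tool_pos: [0.6211, 0.0516, 0.1336]
ee_rot: [-0.0, 0.977, 0.215, 0.0]
wrist_force: [-0.2, -0.2, -0.8]
gripper_width: 0.053
finger_force: 0.0
t: 13.05
tool_pos: [0.6202, 0.0515, 0.2328]
ee_rot: [-0.0, 0.977, 0.215, -0.002]
wrist_force: [0.6, 0.2, -0.3]
gripper_width: 0.0601
finger_force: 0.0
t: 13.47
tool_pos: [0.4701, 0.0063, 0.2343]
ee_rot: [0.001, 0.937, 0.349, 0.001]
wrist_force: [-1.3, -0.8, 1.5]
gripper_width: 0.05
finger_force: 0.0
t: 13.63
tool_pos: [0.4746, 0.0074, 0.2337]
ee_rot: [0.0, 0.937, 0.349, 0.001]
wrist_force: [0.4, 0.6, 0.3]
gripper_width: 0.0496
finger_force: 0.0
top 0.15 min@ 0.44 cent 0.439 depth 74.0 
top 0.146 min@ 0.44 cent 0.438 depth 77.0 
top 0.142 min@ 0.44 cent 0.437 depth 58.0 
top 0.138 min@ 0.435 cent 0.436 depth 40.0 
top 0.134 min@ 0.44 cent 0.437 depth 34.0 
top 0.126 
[... 154 characters left out ...]
th 25.0 
top 0.11 min@ 0.42 cent 0.421 depth 34.0 
top 0.106 min@ 0.42 cent 0.419 depth 17.0 
side 0.15 min@ 0.455 cent 0.457 depth 162.0 
side 0.146 min@ 0.455 cent 0.458 depth 146.0 
side 0.142 min@ 0.455 cent 0.455 depth 143.0 
side 0.138 min@ 0.455 cent 0.456 depth 112.0 
side 0.134 min@ 0.31 cent 0.307 depth 38.0 
side 0.126 min@ 0.43 cent 0.43 depth 70.0 
side 0.122 min@ 0.44 cent 0.439 depth 101.0 
side 0.118 min@ 0.445 cent 0.444 depth 103.0 
side 0.114 min@ 0.44 cent 0.438 depth 62.0 
side 0.11 min@ 0.415 cent 0.414 depth 25.0 
side 0.106 min@ 0.415 cent 0.414 depth 8.0 
t 14.43 yaw 0.714 tool d [-0.0007 -0.0025  0.1244] f [ 0.25  0.14 -0.13] m [ 0.036  0.037 -0.062] ff 0.0 w 0.0499
```

The error is within about 0.01 rad, and cast shadows bias the pointer reading in that direction, so I accept it. Next the knob.

```bash
echo '[0.045,-0.0007,-0.0025,0.035,0.008,0.045,-0.0007,-0.0025,0.07,0.008,0.045,-0.0007,-0.0025,0.1,0.008,0.045,-0.0007,-0.0025,0.115,0.008,0.045,-0.0007,-0.0025,0.1235,0.008]' > mv.in && python3 -m handwheel mv.in
echo '[0,0,0,0,0,0,0,0,0,0,0,0,0,0,0,0,0,0,0,0,0,0,0,0,0]' > mv.in && python3 -m handwheel mv.in 90
echo '[0,0,0,0,0,0,0,0,0,0,0,0,0,0,0]' > mv.in && python3 -m handwheel mv.in
python3 -c "
from h import *
to(.472,.0087,.109)"
for i in 1; do echo '[0,0,0,0,0.04,0,0,0,0,0.08]' > mv.in && python3 -m handwheel mv.in>/dev/null;python3 -c "
from h import *
to(.472,.0087,.109)";  done
```

```text
t: 14.85
tool_pos: [0.471, 0.0088, 0.1074]
ee_rot: [-0.001, 0.938, 0.346, -0.001]
wrist_force: [0.3, 0.1, -0.2]
gripper_width: 0.0452
finger_force: 0.0
t: 15.27
tool_pos: [0.4728, 0.0086, 0.1115]
ee_rot: [0.001, 0.938, 0.346, 0.001]
wrist_force: [-0.3, -1.5, 7.5]
gripper_width: 0.0124
finger_force: 89.2
t: 15.52
tool_pos: [0.4728, 0.0086, 0.1115]
ee_rot: [0.001, 0.938, 0.346, 0.001]
wrist_force: [0.5, -1.6, 7.4]
gripper_width: 0.0125
finger_force: 89.2
t 15.52 yaw 0.706 tool d [-0.0005 -0.0006  0.0025] f [ 0.48 -1.55  7.37] m [-0.307  0.11  -0.038] ff 89.1731071472168 w 0.0125
t 15.68 yaw 0.625 tool d [-0.0006 -0.0005  0.0025] f [-0.82 -2.    7.54] m [-0.169  0.27   0.526] ff 89.57640409469604 w 0.0123
```

```bash
cat > r.py <<'E'
from h import *
s=ctrl.sense(); print(round(s['t'],2),'yaw',round(yaw(),3),'m',s['torque'].round(3),'f',s['wrist_force'].round(1))
E
echo '[0,0,0,0,0.04,0,0,0,0,0.08]' > mv.in && python3 -m handwheel mv.in>/dev/null; python3 r.py
echo '[0,0,0,0,0.04,0,0,0,0,0.08]' > mv.in && python3 -m handwheel mv.in>/dev/null; python3 r.py
echo '[0,0,0,0,0.04,0,0,0,0,0.08]' > mv.in && python3 -m handwheel mv.in>/dev/null; python3 r.py
```

```text
15.85 yaw 0.544 m [-0.05   0.288  0.509] f [-0.9 -1.1  8.1]
16.02 yaw 0.464 m [0.114 0.396 0.44 ] f [-1.8 -0.2  8.6]
16.18 yaw 0.384 m [0.229 0.489 0.54 ] f [-2.8  1.   8.4]
```

```bash
echo '[0,0,0,0,0.03,0,0,0,0,0.06]' > mv.in && python3 -m handwheel mv.in>/dev/null; python3 r.py
echo '[0,0,0,0,0.03,0,0,0,0,0.06]' > mv.in && python3 -m handwheel mv.in>/dev/null; python3 r.py
```

```text
16.35 yaw 0.325 m [0.337 0.551 0.484] f [-3.2  1.7  9.5]
16.52 yaw 0.265 m [0.416 0.579 0.49 ] f [-3.2  2.5  9. ]
```

```bash
echo '[0,0,0,0,0.03,0,0,0,0,0.06]' > mv.in && python3 -m handwheel mv.in>/dev/null; python3 r.py
echo '[0,0,0,0,0.03,0,0,0,0,0.06]' > mv.in && python3 -m handwheel mv.in>/dev/null; python3 r.py
```

```text
16.68 yaw 0.205 m [0.62  0.592 0.522] f [-3.5  3.9  9.3]
16.85 yaw 0.145 m [0.641 0.638 0.504] f [-4.3  4.4  8.9]
```

```bash
echo '[0,0,0,0,0.03,0,0,0,0,0.06]' > mv.in && python3 -m handwheel mv.in>/dev/null; python3 r.py
echo '[0,0,0,0,0.03,0,0,0,0,0.06]' > mv.in && python3 -m handwheel mv.in>/dev/null; python3 r.py
```

```text
17.02 yaw 0.085 m [0.777 0.603 0.51 ] f [-4.1  4.5  9.6]
17.18 yaw 0.025 m [0.895 0.611 0.502] f [-3.8  5.2  9.5]
```

```bash
echo '[0,0,0,0,0.03,0,0,0,0,0.06]' > mv.in && python3 -m handwheel mv.in>/dev/null; python3 r.py
```

```text
17.35 yaw -0.035 m [1.032 0.643 0.537] f [-3.5  6.5  8. ]
```

```bash
echo '[0,0,0,0,0.03,0,0,0,0,0.06]' > mv.in && python3 -m handwheel mv.in>/dev/null; python3 r.py
```

```text
17.52 yaw -0.095 m [1.123 0.659 0.51 ] f [-3.3  5.7  8.7]
```

```bash
echo '[0,0,-0.0005,0,0.03,0,0,-0.0005,0,0.06]' > mv.in && python3 -m handwheel mv.in>/dev/null; python3 r.py
```

```text
17.68 yaw -0.155 m [0.492 0.625 0.598] f [-4.   2.3  9.2]
```

```bash
echo '[0,0,0,0,0.03,0,0,0,0,0.06]' > mv.in && python3 -m handwheel mv.in>/dev/null; python3 r.py
```

```text
17.85 yaw -0.215 m [0.672 0.635 0.733] f [-4.3  3.8  8.8]
```

```bash
echo '[0,0,0,0,0.03,0,0,0,0,0.06]' > mv.in && python3 -m handwheel mv.in>/dev/null; python3 r.py
```

```text
18.02 yaw -0.275 m [0.778 0.592 0.83 ] f [-3.2  4.6  8.8]
```

Torque is about 0.31 Nm above slack, which is inside the snug band. Letting go and backing off, then checking.

```bash
echo '[0.045,0,0,0,0,0.045,0,0,0,0,0.045,0,0,0,0,0.045,0,0,0,0]' > mv.in && python3 -m handwheel mv.in
echo '[0.06,0,0,-0.02,0,0.06,0,0,-0.05,0,0.06,0,0,-0.085,0,0.06,0,0,-0.12,0,0.06,0,0,-0.12,0]' > mv.in && python3 -m handwheel mv.in
python3 prof.py | cut -d'[' -f1
python3 -c "
from h import *
t=ctrl.grab_frame('side')['image'];cv2.imwrite('pics/e.png',cv2.resize(t[100:350,100:360],None,fx=2.3,fy=2.3,interpolation=cv2.INTER_CUBIC)[:,:,::-1])"
```

```text
t: 18.35
tool_pos: [0.4721, 0.0092, 0.1099]
ee_rot: [-0.0, 0.991, -0.136, 0.0]
wrist_force: [0.9, -0.2, 0.4]
gripper_width: 0.0452
finger_force: 0.0
t: 18.77
tool_pos: [0.4736, 0.0091, 0.2369]
ee_rot: [-0.0, 0.991, -0.137, 0.004]
wrist_force: [0.7, 0.1, 2.2]
gripper_width: 0.0598
finger_force: 0.0
top 0.15 min@ 0.44 cent 0.439 depth 72.0 
top 0.146 min@ 0.44 cent 0.438 depth 76.0 
top 0.142 min@ 0.44 cent 0.437 depth 57.0 
top 0.138 min@ 0.435 cent 0.436 depth 40.0 
top 0.134 min@ 0.44 cent 0.437 depth 34.0 
top 0.126 min@ 0.43 cent 0.429 depth 25.0 
top 0.122 min@ 0.425 cent 0.425 depth 23.0 
top 0.118 min@ 0.42 cent 0.422 depth 21.0 
top 0.114 min@ 0.42 cent 0.422 depth 25.0 
top 0.11 min@ 0.425 cent 0.424 depth 34.0 
top 0.106 min@ 0.41 cent 0.411 depth 16.0 
side 0.15 min@ 0.455 cent 0.457 depth 163.0 
side 0.146 min@ 0.455 cent 0.458 depth 145.0 
side 0.142 min@ 0.455 cent 0.455 depth 144.0 
side 0.138 min@ 0.455 cent 0.455 depth 113.0 
side 0.134 min@ 0.31 cent 0.307 depth 38.0 
side 0.126 min@ 0.43 cent 0.43 depth 72.0 
side 0.122 min@ 0.44 cent 0.439 depth 101.0 
side 0.118 min@ 0.445 cent 0.444 depth 104.0 
side 0.114 min@ 0.44 cent 0.438 depth 62.0 
side 0.11 min@ 0.415 cent 0.415 depth 25.0 
side 0.106 min@ 0.415 cent 0.414 depth 8.0
```

View pics/e.png

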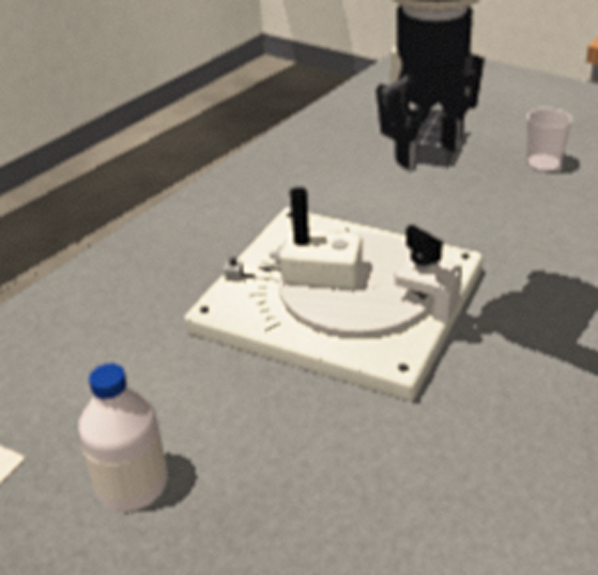

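The gripper is clear of everything at about (430,110). The head's pointer at about (265,268) meets the needle, the knob is free, and the bottle, beaker and tray have not moved. Handing in.

```bash
python3 -c "
from h import *
print(ctrl.finish_job())"
```

```text
the job is handed in; nothing more can be done
None
```

I loosened the clamp, swung the head to within about 0.01 rad of the index rider by camera, retightened the knob to about 0.31 Nm above slack, let go and handed the job in at about 20 s; no verdict was returned.

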